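# Put the lemon away in the push-open keeper

### The arm

A 6-joint arm with a two-finger parallel gripper is mounted at the origin on a cart in front of the work surface, level with it; the furniture and walls round the work are solid. World frame = base frame: x ahead of the robot, y to its left, z up, the work surface at z = 0. Lengths are in mm, angles in rad, forces in N, time in s.
With the tool pointing down it reaches from about 300 to 775 mm from the base axis. Payload 14.6 kg.
Tool frame: the origin (TCP) lies midway between the tips of the shut fingers; the grasp point (between the pads) lies 19 mm behind it (grip_depth is the distance from the TCP to the grasp point, in mm); z points along the fingers, y is the direction in which the jaws open and shut (so a half turn about z gives the same grasp; the last joint's range is limited). The gripper opens to 94 mm and grips with 3 to 60 N. Pads are 16 mm wide; open, the fingers measure 119 mm over their backs; the gripper's body (75 mm by 177 mm) begins 78 mm behind the grasp point.
Start: joints at [1.245, 0.3, 1.521, -0, 1.321, -0.067], TCP at [140.754, 531.674, 205.446] pointing down, gripper open.
Joint ranges: [-3.03, 3.03], [-0.79, 2.21], [0.23, 2.52], [-1.04, 4.18], [0, 3.07], [-2.55, 2.55]. Speed limits (rad/s): [2.22, 2.22, 2.57, 3.14, 3.14, 3.14].

### API

Orientations are given as [roll, pitch, yaw] about the fixed x, y, z axes, in that order (R = Rz(yaw) Ry(pitch) Rx(roll)).
In Python, from cell import read_state, camera, camera_info, sign_off, grip_depth gives the robot as it stands.
- The arm moves only by the tool drive_tool, never from a script. Its argument "motion" is one flat list of numbers, 4 for each row, row after row: the shift along the tool's x, y, z in mm, then the turn about the tool's z in rad. A call has 1 to 8 rows; each row shifts and turns the pose as measured when the row begins, along the tool's axes as they then stand; what a row does not reach is not made up. A row lasts 1/12 s, in which the tool goes at most 41.7 mm and 7.16 degrees, less where a joint would pass 70% of its speed; a pose out of reach is approached as far as the arm can. A call is refused whole if a number of a shift passes 41.7 or a number of a turn 0.125, either way. A call with a gripper value outside its range is refused whole. "jaw" is the closure, from 0 (fully open) to 1 (shut), set as the call begins (left out, the last holds). The fingers move at their own pace and stop on an object; "grip_force" is the grip in N (left out, the last holds). Time passes only in rows, so rows that do not move let the fingers close. It gives the time, the measured TCP pose, the force and the opening at its end, in the units of the state.
- read_state(): the state, without advancing time (a new reading comes with each control period).
- camera(name): name is "scene" or "top" or "wrist"; returns the picture (384x512x3 uint8, red, green, blue); there is no depth.
- camera_info(name): a dict with "fovy" (degrees; the focal length in pixels is half the picture's height over the tangent of half this angle, whatever the lens; pixels are square), "cx", "cy" (the principal point, pixels), "k1" (the pictures are not rectified: a ray, as slopes to the right and down, at radius r is drawn at 1 + k1 r^2 times it, then the intrinsics apply), "camera_from_world" (4x4, takes a point from world to camera coordinates). Camera axes: x right, y up, looking along -z (the intrinsics and any distortion apply to the point x, -y, -z); pixel columns grow to the right and rows downward; lengths in mm; the calibration is good to about 2 mm. A picture is of the moment at which its call begins: read the wrist's pose just before it. camera_info takes no time and is no camera call; for the wrist camera it gives the pose at the moment of the call.
- sign_off(): hands the job in, once; it reports no verdict.
The state is a dict: "clock": time; "joints": joint angles; "qd": joint speeds; "effort": joint torques, N m; "eef_pos": TCP position; "eef_rot": TCP orientation; "wrist_force": force on the tool from outside, world axes, zero at the start; "moment": the same for the moment, N m; "finger_gap": finger opening in mm.
Only numpy, scipy, OpenCV 4.12 (cv2) and the standard library are available. Lean on these libraries where they do the work, as an engineer would, in place of code of your own. Each camera call takes 0.05 s, during which the arm holds its last target. There are 200 camera calls.

### The job

Put the lemon into the left-hand bay (seen from the robot) of the wooden keeper's push-open drawer, slide the drawer's flat cover fully over to the left so that it covers the lemon, and push the drawer in until it stays shut. The drawer is shut to begin with and has a push-push latch: one full press lets it spring out, the next makes it stay shut, so check after each press whether it ended up open or shut. Leave the other things on the worktop standing where they are.

Things in the scene. Friction and masses are not known exactly. Their poses are not given: they have to be found in the camera images.
- keeper: Plain light-wood cabinet, fixed to the worktop, 98 deep (x) x 276 wide (y) x 110 high. Origin: centre of its underside. Its x axis points into it, from its open front (x = -49) to its back, level; its y axis points to its left as seen from the robot. One drawer fills its front.
- drawer (a joint): How far the drawer is out, m: 0 latched shut, 0.098 sprung open (along the keeper's -x), -0.006 to -0.007 pressed against its stop. A spring pushes it out (2 N open, 5 N shut). Push-push latch: press the front in to the stop, 6 to 7 mm past shut, and let go: an open drawer then stays shut, a shut one springs out in about 0.6 s. A press that stops short may change nothing. It starts shut.
- drawer_front (a point): Press point on the outer face of the drawer's plain front, mid-width, 80 above the worktop; moves with the drawer. The front is 274 wide, 12 thick, from 4 to 108 above the worktop; shut, this point lies 69 in front of the keeper's origin (-x). Its axes are the keeper's. Press along the keeper's +x.
- left_bay (a point): Centre of the floor of the drawer's left bay (keeper axes; moves with the drawer), 23 above the worktop; 13 before and 62 left of the keeper's origin when shut, so reachable only with the drawer open. Bay 88 (x) x 118 (y) inside, 57 deep up to the cover's underside; walls 5 to 6 thick; the front rises 29 above the bay's rim. The right bay is its mirror image.
- cover (a joint): Position of the flat sliding cover on top of the drawer, m: 0 fully right (left bay free), 0.124 fully left (left bay covered). It slides along the keeper's y with about 0.7 N of friction and stays where it is left; it starts anywhere from 0 to 0.095. Reachable only with the drawer open.
- cover_grip (a point): Middle of the straight grip rib on top of the cover: the rib runs along the keeper's x, 56 long, 12 wide (y), 14 high; this point is 7 below its top and 92 above the worktop, the cover's upper face 85 above it. The cover is 88 (x) x 124 (y) x 5, the rib in its middle. Pinch the rib from above across y, or push it from the side.
- lemon_center (a point): Centre of the lemon, half-way up (25 above what it lies on). Lemon 71 long (its own x axis, level) x 53 wide (y) x 51 high, 60 to 120 g. It must lie in the bay with room under the cover. Other things stand off its two ends.
- salt_shaker: Loose bystander: round grey salt shaker, 44 wide, 90 high. Origin at the centre of its underside; z axis up.
- spice_jar: Loose bystander: round spice jar with a dark cap, 41 wide, 105 high. Origin at the centre of its underside; z axis up.
- tin: Loose bystander: round green food tin, 75 wide, 58 high. Origin at the centre of its underside; z axis up.
- jam_jar: Loose bystander: round jam jar with a white lid, 68 wide, 84 high. Origin at the centre of its underside; z axis up.
There are look-alikes about, which are no part of the job. What is shaped like the part that bears lemon_center but orange is not meant.

How it is judged (in metres and radians):
At the end, for the whole second after the job is handed in: The drawer is latched shut and still (joint between -4 and 6 mm), the cover is fully to the left (joint over 116 of 124 mm), and the lemon lies in the left bay under it (its centre within 30 mm along and 40 mm across of the bay's centre, 10 to 50 mm above its floor) (value of joint drawer between -0.004 and 0.006 m and velocity of joint drawer between -0.01 and 0.01 m/s and value of joint cover above 0.116 m and x of lemon_center in the frame of left_bay between -0.03 and 0.03 m and y of lemon_center in the frame of left_bay between -0.04 and 0.04 m and z of lemon_center in the frame of left_bay between 0.01 and 0.05 m); the robot touches nothing.
It fails at once if the salt shaker is knocked over or shoved more than 3 cm (distance of salt_shaker from where it was at the start of the episode above 0.03 m or angle between salt_shaker's own z axis and vertical above 0.5 rad).
It fails at once if the spice jar is knocked over or shoved more than 3 cm (distance of spice_jar from where it was at the start of the episode above 0.03 m or angle between spice_jar's own z axis and vertical above 0.5 rad).
It fails at once if the tin is knocked over or shoved more than 3 cm (distance of tin from where it was at the start of the episode above 0.03 m or angle between tin's own z axis and vertical above 0.5 rad).
It fails at once if the jam jar is knocked over or shoved more than 3 cm (distance of jam_jar from where it was at the start of the episode above 0.03 m or angle between jam_jar's own z axis and vertical above 0.5 rad).
It also fails if it takes over 72 s, if anything falls off the work surface, if the arm or the gripper's body presses on something with over 40 N, if the wrist force passes 120 N, or if a joint passes its speed limit or range.

## Working session

There is one attempt and no reset: what is moved stays moved. The work goes in short steps, Python scripts to look and compute and a tool call to move; the robot and the scene stay as the last step left them, time stands still between calls to the robot, and variables do not carry over. Pictures are saved under pics/ and viewed, on a budget of 10 in all, crops included, one or two more only if the job needs it, and the job is handed in when it is done.

Besides the shell and the picture viewer there is one more tool, called after "Call:" by a JSON object that holds its "api" and its "payload", one argument or row to a line. drive_tool: Moves the arm, as the interface text tells. Its arguments: {"type":"object","properties":{"motion":{"type":"array","items":{"type":"number"}},"jaw":{"type":"number"},"grip_force":{"type":"number"}},"required":["motion"]}

```bash
mkdir -p pics; ls; cat > h.py <<'E'
import numpy as np, cv2, json
from cell import *
def save(name,fn):
    im=camera(name); cv2.imwrite('pics/'+fn,im[:,:,::-1]); return im
def K(ci):
    f=192/np.tan(np.radians(ci['fovy'])/2); return f
def ray(ci,u,v):
    f=K(ci); d=np.array([(u-ci['cx'])/f,(v-ci['cy'])/f]); s=d.copy()
    for _ in range(30): s=d/(1+ci['k1']*(s@s))
    T=np.array(ci['camera_from_world']); R=T[:3,:3]; o=-R.T@T[:3,3]
    return o,R.T@np.array([s[0],-s[1],-1])
def onz(ci,u,v,z):
    o,d=ray(ci,u,v); return o+d*(z-o[2])/d[2]
def proj(ci,p):
    T=np.array(ci['camera_from_world']); c=T[:3,:3]@np.array(p,float)+T[:3,3]
    s=np.array([c[0],-c[1]])/-c[2]; s=s*(1+ci['k1']*(s@s)); return s*K(ci)+[ci['cx'],ci['cy']]
E
python3 - <<'E'
from h import *
a=save('scene','a.png');b=save('top','b.png')
for n in('scene','top'):
    c=camera_info(n);T=np.array(c['camera_from_world']);print(n,c['fovy'],c['cx'],c['cy'],c['k1'],-T[:3,:3].T@T[:3,3]);print(T[:3,:3].round(2))
print(read_state(),grip_depth)
E
```

```text
pics
scene 56.12909784193956 255.46524035019053 196.419891736017 -0.11277074311713052 [ 209.6729353  -404.27051474  816.61949765]
[[ 0.88 -0.47  0.02]
 [ 0.35  0.68  0.65]
 [-0.32 -0.57  0.76]]
top 42.583899066929874 258.73676146350977 191.33434583775903 -0.031130596746967408 [  55.89204696  144.92845005 1550.32957148]
[[ 0.05 -1.    0.  ]
 [ 0.96  0.05  0.29]
 [-0.29 -0.01  0.96]]
{'clock': 0.1, 'joints': array([ 1.24537395e+00,  3.00413092e-01,  1.52151480e+00,  2.27371481e-05,
        1.32065981e+00, -6.65909844e-02]), 'qd': array([-1.42427484e-03,  2.90071088e-05, -2.34512076e-03, -1.12826581e-04,
        4.85751537e-04,  3.12306608e-05]), 'effort': array([ 9.67915003e-05, -5.32637215e+01, -3.53291881e+01,  7.09998817e-02,
        2.34329794e-02, -4.96464327e-05]), 'eef_pos': array([140.69385661, 531.46954207, 204.9461781 ]), 'eef_rot': array([-3.14060128e+00, -8.81869961e-05,  2.88275557e+00]), 'wrist_force': array([-0.45086226, -0.21995206, -0.18367649]), 'moment': array([-0.00797375, -0.02732676, -0.03831222]), 'finger_gap': 93.5930861648944} 18.8
```

View pics/a.png

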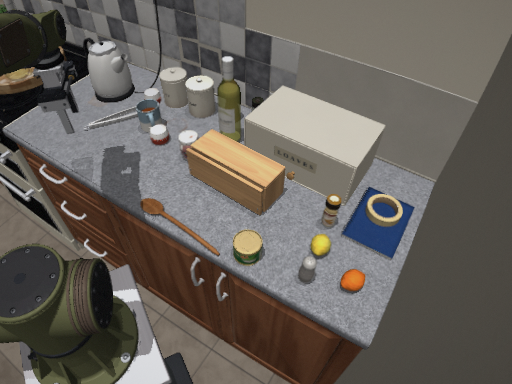

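View pics/b.png

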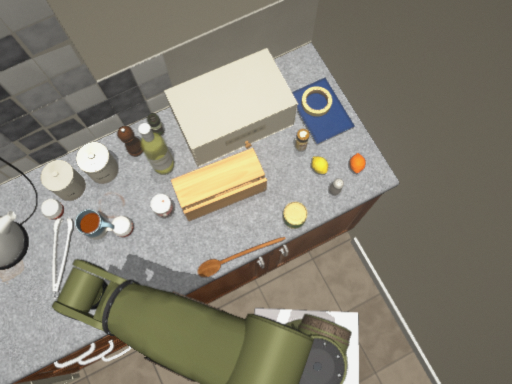

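Candidates: the yellow fruit at scene (321,245) / top (320,165), and the orange look-alike at scene (353,280) / top (357,162). The yellow ring at scene (384,210) is not a fruit. I choose the yellow one and check it in a close crop.

```bash
python3 - <<'E'
from h import *
a=cv2.imread('pics/a.png');b=cv2.imread('pics/b.png')
r=lambda im,x,y,w,h,s:cv2.resize(im[y:y+h,x:x+w],None,fx=s,fy=s,interpolation=cv2.INTER_CUBIC)
A=r(a,180,125,200,150,4)
B=r(b,165,120,200,105,4)
o=np.vstack([A,B]);print(o.shape)
cv2.imwrite('pics/c1.png',A);cv2.imwrite('pics/c2.png',B)
# colour segmentation of fruit
for n,im in(('scene',a),('top',b)):
    hsv=cv2.cvtColor(im,cv2.COLOR_BGR2HSV)
    m=cv2.inRange(hsv,(24,170,120),(34,255,255))
    k,l,s,c=cv2.connectedComponentsWithStats(m)
    ci=camera_info(n)
    for i in range(1,k):
        if s[i,4]>60:
            ys,xs=np.where(l==i); P=np.array([onz(ci,x,y,25)[:2] for x,y in zip(xs,ys)])
            w,V=np.linalg.eigh(np.cov(P.T)); print(n,s[i],c[i].round(1),P.mean(0).round(1),4*np.sqrt(w),np.degrees(np.arctan2(V[1,1],V[0,1])))
E
```

```text
(1020, 800, 3)
scene [312 241  15  14 114] [317.9 248.1] [603.6 -41.2] [33.06723095 44.64526858] 99.40256759990156
top [313 157  14  16 115] [319.3 165.1] [614.1 -32.8] [38.6303983  65.98698282] -136.91767011180622
```

View pics/c1.png

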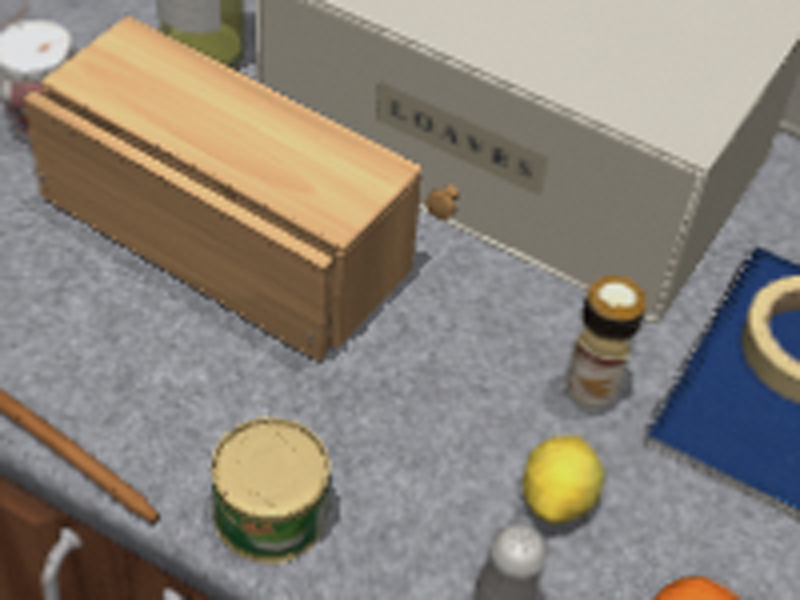

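View pics/c2.png

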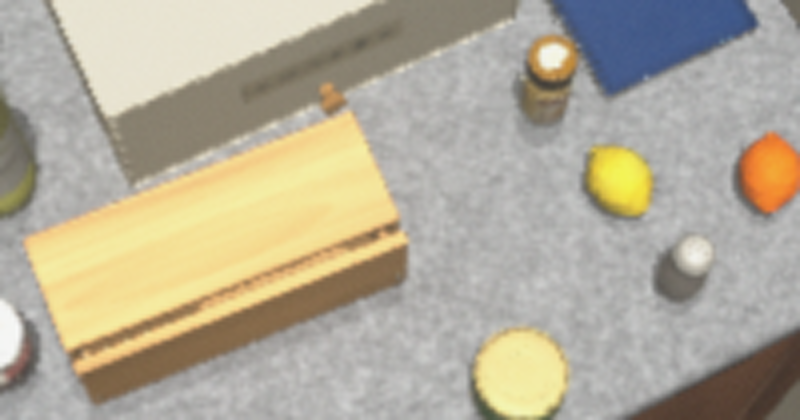

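The crop shows the yellow lemon at c2 (619,181), with the spice jar and salt shaker standing off its ends. The orange one at (770,173) is the decoy. Keeper corners are clear in both views, so I fit the poses next.

```bash
cat > fit.py <<'E'
from h import *
from scipy.optimize import least_squares
s=camera_info('scene');t=camera_info('top')
f1=lambda x,y:(180+x/4-.4,125+y/4-.4); f2=lambda x,y:(165+x/4-.4,120+y/4-.4)
obs=[(s,(49,138,110),f1(130,18)),(s,(49,-138,110),f1(420,168)),(s,(-69,137,108),f1(28,95)),(s,(-69,-137,108),f1(330,265)),(s,(-69,-137,4),f1(322,358)),(s,(-69,137,4),f1(42,195)),
(t,(49,138,110),f2(25,240)),(t,(49,-138,110),f2(350,113)),(t,(-69,-137,108),f2(405,240)),(t,(-69,137,108),f2(80,365)),(t,(-69,-137,4),f2(405,280)),(t,(-69,137,4),f2(98,403))]
def W(p,q):
    c,n=np.cos(p[2]),np.sin(p[2]); return [p[0]+c*q[0]-n*q[1],p[1]+n*q[0]+c*q[1],q[2]]
r=lambda p:np.concatenate([proj(c,W(p,q))-uv for c,q,uv in obs])
k=least_squares(r,[550,250,.3],x_scale=[100,100,.3],loss='soft_l1')
if __name__=='__main__':
    print('keeper',k.x.round(3),np.degrees(k.x[2]));print(r(k.x).reshape(-1,2).round(1).tolist())
    for n,q in dict(front=(-69,0,80),bay_open=(-111,62,23),pushstart=(-85,0,70)).items(): print(n,np.round(W(k.x,q),1))
    def tri(u,v):
        A=[];b=[]
        for ci,p in((s,u),(t,v)):
            o,d=ray(ci,*p); d/=np.linalg.norm(d); M=np.eye(3)-np.outer(d,d);A.append(M);b.append(M@o)
        return np.linalg.lstsq(np.vstack(A),np.concatenate(b),rcond=None)[0].round(1)
    print('lemon',tri(f1(564,479),f2(619,181)), onz(s,*f1(564,479),25),onz(t,*f2(619,181),25))
    print('tin',onz(s,*f1(270,468),58),onz(t,*f2(521,374),58))
    print('jam',onz(s,*f1(33,47),84),onz(t,160.5,204,84))
    print('spice',onz(s,*f1(616,294),105),onz(t,*f2(552,53),105))
    print('salt',onz(s,*f1(518,548),88),onz(t,*f2(694,252),88))
E
python3 fit.py
```

```text
keeper [5.32951e+02 2.89694e+02 4.44000e-01] 25.447172680784472
[[-0.2, -1.4], [1.7, -0.8], [-0.9, 0.2], [-0.8, 0.2], [0.0, 1.2], [-0.3, -0.0], [-0.7, -1.3], [0.8, -1.8], [1.5, -0.3], [-0.8, 1.8], [0.9, -0.4], [-0.7, 0.3]]
front [470.6 260.   80. ]
bay_open [406.1 298.   23. ]
pushstart [456.2 253.2  70. ]
lemon [617.  -33.6  22. ] [616.48209907 -35.07425706  25.        ] [614.99492929 -33.02362405  25.        ]
tin [439.32716853  42.06218427  58.        ] [439.16244246  45.56882931  58.        ]
jam [444.96989427 461.27851904  84.        ] [441.73593429 462.20481191  84.        ]
spice [688.29489412  30.78696424 105.        ] [691.24047902  30.72029135 105.        ]
salt [532.91408748 -91.55117169  88.        ] [535.88557841 -84.84199065  88.        ]
```

```bash
cat > plan.py <<'E'
from fit import *
from cell import read_state
KX=k.x
def now():
    s=read_state(); return np.array(s['eef_pos']),s['eef_rot'][2],s
def plan(*wps,rnd=1):
    """wps: (xyz, yaw, nrows); prints calls of 8 rows"""
    p,y,_=now(); rows=[]
    for q,yq,n in wps:
        q=np.array(q,float); dy=(yq-y+np.pi)%(2*np.pi)-np.pi
        if abs(yq-y)<3.3 and abs(yq-y)>3.0: dy=yq-y
        p0=p.copy()
        for i in range(n):
            d=p0+(q-p0)*(i+1)/n-p; c,s_=np.cos(y),np.sin(y)
            row=[round(c*d[0]+s_*d[1],rnd),round(s_*d[0]-c*d[1],rnd),round(-d[2],rnd),round(-dy/n,3)]
            rows.append(row); v=np.array(row)
            p=p+np.array([c*v[0]+s_*v[1],s_*v[0]-c*v[1],-v[2]]); y-=v[3]
    a=np.abs(rows); print('max',a[:,:3].max(),a[:,3].max())
    for i in range(0,len(rows),8): print(json.dumps(sum(rows[i:i+8],[])))
def inK(p):
    c,n=np.cos(KX[2]),np.sin(KX[2]); d=np.array(p[:2])-KX[:2]; return [c*d[0]+n*d[1],-n*d[0]+c*d[1],p[2]]
E
python3 - <<'E'
from plan import *
plan((W(KX,(-170,0,190)),0.444,24),(W(KX,(-110,0,72)),0.444,8))
E
```

```text
max 16.5 0.102
[-13.0, -10.1, 0.6, 0.102, -13.9, -8.8, 0.6, 0.102, -14.8, -7.3, 0.7, 0.102, -15.4, -5.7, 0.6, 0.102, -15.9, -4.2, 0.6, 0.102, -16.3, -2.5, 0.6, 0.102, -16.4, -0.9, 0.7, 0.102, -16.5, 0.9, 0.6, 0.102]
[-16.3, 2.5, 0.6, 0.102, -15.9, 4.1, 0.6, 0.102, -15.4, 5.8, 0.7, 0.102, -14.8, 7.3, 0.6, 0.102, -13.9, 8.7, 0.6, 0.102, -13.0, 10.2, 0.6, 0.102, -11.9, 11.4, 0.6, 0.102, -10.6, 12.5, 0.7, 0.102]
[-9.3, 13.6, 0.6, 0.102, -7.9, 14.4, 0.6, 0.102, -6.4, 15.2, 0.6, 0.102, -4.8, 15.8, 0.7, 0.102, -3.2, 16.1, 0.6, 0.102, -1.5, 16.4, 0.6, 0.102, 0.2, 16.5, 0.6, 0.102, 1.8, 16.3, 0.6, 0.102]
[7.5, -0.1, 14.8, -0.001, 7.5, -0.0, 14.7, -0.001, 7.5, -0.1, 14.8, -0.001, 7.5, -0.0, 14.7, -0.001, 7.5, -0.1, 14.8, -0.001, 7.5, 0.0, 14.7, -0.001, 7.5, -0.0, 14.8, -0.001, 7.5, -0.0, 14.7, -0.001]
```

Call:
{"api": "drive_tool", "payload": {
  "motion": [-13,-10,0.6,0.102,-14,-9,0.6,0.102,-15,-7,0.7,0.102,-15,-6,0.6,0.102,-16,-4,0.6,0.102,-16,-2.5,0.6,0.102,-16,-1,0.7,0.102,-16.5,1,0.6,0.102],
  "jaw": 1,
  "grip_force": 20
}}

```text
clock: 0.77
eef_pos: [219.4, 422.2, 196.9]
eef_rot: [-3.136, 0.004, 2.037]
wrist_force: [0.1, 1.0, 0.9]
finger_gap: 44.0
```

Call:
{"api": "drive_tool", "payload": {
  "motion": [-16,2.5,0.6,0.102,-16,4,0.6,0.102,-15,6,0.7,0.102,-15,7,0.6,0.102,-14,9,0.6,0.102,-13,10,0.6,0.102,-12,11,0.6,0.102,-10.5,12.5,0.7,0.102]
}}

```text
clock: 1.43
eef_pos: [295.4, 307.2, 190.4]
eef_rot: [-3.14, 0.01, 1.179]
wrist_force: [-0.2, 0.3, 0.3]
finger_gap: 0.6
```

Call:
{"api": "drive_tool", "payload": {
  "motion": [-9,13.5,0.6,0.102,-8,14.5,0.6,0.102,-6.5,15,0.6,0.102,-5,16,0.7,0.102,-3,16,0.6,0.102,-1.5,16.5,0.6,0.102,0,16.5,0.6,0.102,2,16.5,0.6,0.102]
}}

```text
clock: 2.1
eef_pos: [367.0, 188.6, 184.5]
eef_rot: [3.134, 0.011, 0.32]
wrist_force: [-0.2, 0.6, 0.6]
finger_gap: 0.2
```

```bash
python3 - <<'E'
from plan import *
p,y,s=now(); print(s['clock'],p,y,s['joints'].round(2),inK(p))
plan((W(KX,(-150,0,190)),0.444,6),(W(KX,(-105,0,72)),0.444,10))
E
```

```text
2.1 [367.03665422 188.63148425 184.45890865] 0.320431892943847 [ 0.39  0.02  1.9  -0.01  1.24  1.64] [np.float64(-193.2425814969232), np.float64(-19.967827713607704), np.float64(184.45890864946776)]
max 11.8 0.021
[6.7, -4.2, -0.9, -0.021, 6.9, -4.0, -0.9, -0.021, 6.9, -3.9, -1.0, -0.021, 7.0, -3.8, -0.9, -0.021, 7.0, -3.6, -0.9, -0.021, 7.2, -3.5, -0.9, -0.021, 4.5, 0.0, 11.8, 0.0, 4.5, 0.0, 11.8, 0.0]
[4.5, 0.0, 11.8, 0.0, 4.5, 0.0, 11.8, 0.0, 4.5, 0.1, 11.8, 0.0, 4.5, -0.0, 11.8, 0.0, 4.5, -0.0, 11.8, 0.0, 4.5, -0.0, 11.8, 0.0, 4.5, 0.0, 11.8, 0.0, 4.5, 0.0, 11.8, 0.0]
```

Call:
{"api": "drive_tool", "payload": {
  "motion": [7,-4,-1,-0.02,7,-4,-1,-0.02,7,-4,-1,-0.02,7,-4,-1,-0.02,7,-3.5,-1,-0.02,7,-3.5,-1,-0.02,4.5,0,12,0,4.5,0,12,0]
}}

```text
clock: 2.77
eef_pos: [409.9, 233.8, 166.8]
eef_rot: [3.136, 0.01, 0.455]
wrist_force: [0.4, 0.5, -0.8]
finger_gap: 0.5
```

Call:
{"api": "drive_tool", "payload": {
  "motion": [4,0,12,0,4,0,12,0,4,0,12,0,4,0,12,0,4,0,12,0,4,0,12,0,4,0,12,0,0,0,6,0]
}}

```text
clock: 3.43
eef_pos: [436.5, 253.4, 70.7]
eef_rot: [3.136, 0.011, 0.476]
wrist_force: [0.2, 0.2, -1.0]
finger_gap: 0.3
```

```bash
python3 - <<'E'
from plan import *
p,y,s=now(); print(s['clock'],p,y,s['joints'].round(2),inK(p))
plan((W(KX,(-85,0,72)),0.444,4))
E
```

```text
3.4333 [436.54423631 253.38084527  70.66780286] 0.47602557800864 [ 0.46  0.37  1.78 -0.01  1.01  1.55] [np.float64(-102.65707476615863), np.float64(8.633740254662676), np.float64(70.66780286212915)]
max 4.4 0.008
[4.3, 2.3, -0.3, 0.008, 4.4, 2.3, -0.4, 0.008, 4.4, 2.2, -0.3, 0.008, 4.4, 2.2, -0.3, 0.008]
```

Call:
{"api": "drive_tool", "payload": {
  "motion": [4.4,2,0,0.01,4.4,2,0,0.01,4.4,2,0,0.01,4.4,2,0,0,2,0,0,0,2,0,0,0,2,0,0,0]
}}

```text
clock: 4.02
eef_pos: [462.7, 258.0, 70.9]
eef_rot: [3.136, 0.014, 0.447]
wrist_force: [-6.8, -1.9, 1.2]
finger_gap: 0.5
```

Call:
{"api": "drive_tool", "payload": {
  "motion": [2,0,0,0,2,0,0,0,2,0,0,0]
}}

```text
clock: 4.27
eef_pos: [466.4, 259.8, 70.9]
eef_rot: [3.137, 0.02, 0.447]
wrist_force: [-16.5, -8.4, 9.0]
finger_gap: 0.5
```

Call:
{"api": "drive_tool", "payload": {
  "motion": [2.5,0,0,0,2.5,0,0,0]
}}

```text
clock: 4.43
eef_pos: [466.1, 259.6, 71.0]
eef_rot: [3.136, 0.034, 0.447]
wrist_force: [-25.1, -13.6, 18.0]
finger_gap: 0.5
```

Call:
{"api": "drive_tool", "payload": {
  "motion": [-10,0,0,0,-20,0,0,0,-25,0,0,0,-25,0,0,0,-25,0,0,0,-25,0,0,0,-10,0,-20,0,0,0,-20,0]
}}

```text
clock: 5.1
eef_pos: [334.1, 196.3, 115.5]
eef_rot: [3.136, 0.04, 0.448]
wrist_force: [-0.2, 0.2, 0.8]
finger_gap: 0.3
```

```bash
python3 - <<'E'
from plan import *
p,y,s=now(); print(s['clock'],p,y,inK(p))
save('scene','d1.png')
a=cv2.imread('pics/d1.png'); cv2.imwrite('pics/d1c.png',cv2.resize(a[110:290,150:380],None,fx=3.3,fy=3.3,interpolation=cv2.INTER_CUBIC))
E
```

```text
5.1 [334.12879319 196.28220304 115.52239569] 0.4476254507386557 [np.float64(-219.6704312275394), np.float64(1.0804400130314065), np.float64(115.52239568854354)]
```

View pics/d1c.png

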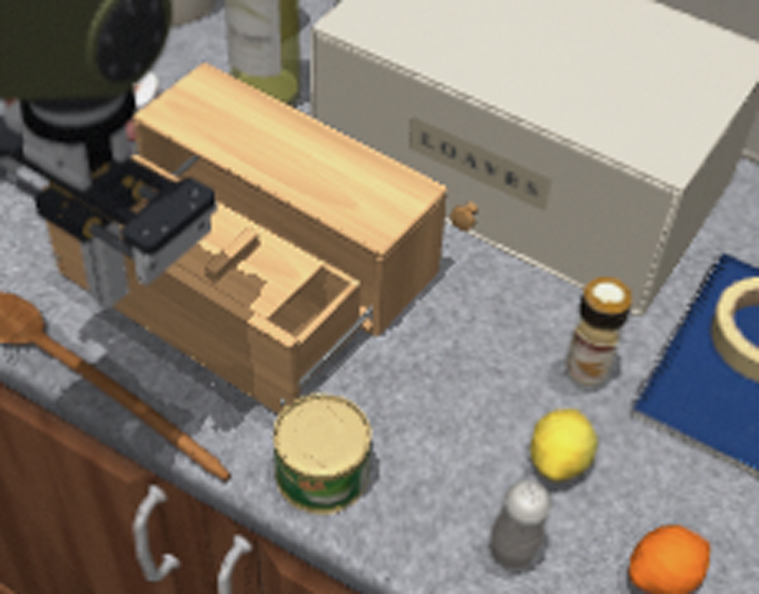

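Drawer has sprung out. The cover sits about mid-way, with its rib at crop (233,255), and has to go right first. I locate the rib in keeper axes.

```bash
python3 - <<'E'
from plan import *
g=lambda x,y:onz(s,150+x/3.3-.3,110+y/3.3-.3,99)
for q in((208,267),(250,232),(258,239),(215,273)): print(np.round(inK(g(*q)),1))
# front right top outer corner & right
print(np.round(inK(onz(s,150+298/3.3,110+348/3.3,108)),1))
plan((W(KX,(-111,10,150)),0.444,8),rnd=0)
E
```

```text
[-139.6  -29.    99. ]
[-89.2 -31.1  99. ]
[-91.3 -41.4  99. ]
[-141.1  -37.7   99. ]
[-166.  -143.1  108. ]
max 14.0 0.0
[13.0, -1.0, -4.0, 0.0, 14.0, -1.0, -4.0, 0.0, 13.0, -1.0, -4.0, 0.0, 13.0, -1.0, -4.0, 0.0, 14.0, -1.0, -3.0, 0.0, 13.0, -1.0, -4.0, 0.0, 13.0, -1.0, -4.0, 0.0, 13.0, -2.0, -4.0, 0.0]
```

Call:
{"api": "drive_tool", "payload": {
  "motion": [13,0,-5,0,14,0,-5,0,13,0,-5,0,13,0,-4,0,14,0,-3,0,13,0,-4,0,13,0,-4,0,14,0,-2,0]
}}

```text
clock: 5.82
eef_pos: [439.6, 247.0, 152.3]
eef_rot: [3.136, 0.023, 0.448]
wrist_force: [0.3, 0.2, 0.6]
finger_gap: 0.8
```

```bash
python3 - <<'E'
from plan import *
p,y,s=now(); print(s['clock'],np.round(inK(p),1),y)
plan((W(KX,(-114,0,90)),0.444,8))
E
```

```text
5.8167 [-102.7    1.5  152.3] 0.44811670566925854
max 7.8 0.001
[-1.4, 0.2, 7.8, 0.001, -1.4, 0.2, 7.8, 0.001, -1.4, 0.2, 7.8, 0.001, -1.5, 0.2, 7.7, 0.001, -1.4, 0.1, 7.8, 0.001, -1.4, 0.2, 7.8, 0.001, -1.4, 0.2, 7.8, 0.001, -1.4, 0.2, 7.8, 0.001]
```

Call:
{"api": "drive_tool", "payload": {
  "motion": [-1.4,0,8,0,-1.4,0,8,0,-1.4,0,8,0,-1.5,0,8,0,-1.4,0,8,0,-1.4,0,8,0,-1.4,0,8,0,-1.4,0,6,0]
}}

```text
clock: 6.48
eef_pos: [427.7, 240.7, 84.3]
eef_rot: [3.136, 0.021, 0.448]
wrist_force: [0.6, 1.5, 57.2]
finger_gap: 0.5
```

Call:
{"api": "drive_tool", "payload": {
  "motion": [0,5,0,0,0,5,0,0,0,5,0,0,0,5,0,0,0,5,0,0,0,5,0,0,0,5,0,0]
}}

```text
clock: 7.07
eef_pos: [444.3, 208.5, 85.3]
eef_rot: [3.137, 0.016, 0.45]
wrist_force: [-0.8, 0.3, 3.2]
finger_gap: 0.9
```

Call:
{"api": "drive_tool", "payload": {
  "motion": [0,3,0,0,0,3,0,0,0,3,0,0]
}}

```text
clock: 7.32
eef_pos: [447.5, 202.0, 85.3]
eef_rot: [-3.14, 0.015, 0.448]
wrist_force: [-20.1, 42.1, 7.4]
finger_gap: 0.6
```

```bash
python3 - <<'E'
from plan import *
p,y,s=now(); print(s['clock'],np.round(inK(p),1),y,s['wrist_force'])
E
```

```text
7.3167 [-114.9  -42.5   85.3] 0.4476926017373166 [-20.08724318  42.08392528   7.44289414]
```

```bash
python3 - <<'E'
from plan import *
p,y,s=now()
plan(((441,215,200),0.447,8),((612,-36,200),0.69,16),rnd=0)
E
```

```text
max 19.0 0.015
[-0.0, -2.0, -14.0, 0.0, -0.0, -2.0, -15.0, 0.0, -0.0, -1.0, -14.0, 0.0, -0.0, -2.0, -14.0, 0.0, -0.0, -2.0, -15.0, 0.0, -0.0, -2.0, -14.0, 0.0, -0.0, -2.0, -14.0, 0.0, -0.0, -2.0, -15.0, 0.0]
[3.0, 19.0, 0.0, -0.015, 2.0, 19.0, 0.0, -0.015, 3.0, 19.0, 0.0, -0.015, 2.0, 18.0, 0.0, -0.015, 1.0, 19.0, 0.0, -0.015, 2.0, 19.0, 0.0, -0.015, 1.0, 19.0, 0.0, -0.015, 1.0, 19.0, 0.0, -0.015]
[0.0, 19.0, 0.0, -0.015, 1.0, 19.0, 0.0, -0.015, -0.0, 19.0, 0.0, -0.015, -1.0, 19.0, 0.0, -0.015, -0.0, 19.0, 0.0, -0.015, -1.0, 19.0, 0.0, -0.015, -1.0, 19.0, 0.0, -0.015, -2.0, 19.0, 0.0, -0.015]
```

Call:
{"api": "drive_tool", "payload": {
  "motion": [0,-4,0,0,0,-2,-15,0,0,-2,-15,0,0,-2,-15,0,0,-2,-15,0,0,-2,-15,0,0,-2,-15,0,0,-2,-15,0]
}}

```text
clock: 7.98
eef_pos: [438.9, 217.6, 189.4]
eef_rot: [-3.138, 0.026, 0.447]
wrist_force: [0.9, 0.5, 0.4]
finger_gap: 0.5
```

Call:
{"api": "drive_tool", "payload": {
  "motion": [3,19,0,-0.015,2,19,0,-0.015,3,19,0,-0.015,2,18,0,-0.015,1,19,0,-0.015,2,19,0,-0.015,1,19,0,-0.015,1,19,0,-0.015],
  "jaw": 0
}}

```text
clock: 8.65
eef_pos: [527.7, 88.2, 190.2]
eef_rot: [-3.136, 0.023, 0.578]
wrist_force: [-0.5, 0.2, 0.6]
finger_gap: 50.3
```

Call:
{"api": "drive_tool", "payload": {
  "motion": [0,19,0,-0.015,1,19,0,-0.015,0,19,0,-0.015,-1,19,0,-0.015,0,19,0,-0.015,-1,19,0,-0.015,-1,19,0,-0.015,-2,19,0,-0.015]
}}

```text
clock: 9.32
eef_pos: [617.1, -46.3, 185.3]
eef_rot: [-3.13, 0.028, 0.703]
wrist_force: [0.1, 1.3, -0.2]
finger_gap: 94.2
```

Call:
{"api": "drive_tool", "payload": {
  "motion": [0,0,0,0,0,0,0,0]
}}

```text
clock: 9.48
eef_pos: [617.7, -49.7, 183.6]
eef_rot: [-3.129, 0.03, 0.701]
wrist_force: [-0.3, 0.8, -1.1]
finger_gap: 94.3
```

```bash
cat > w.py <<'E'
from plan import *
def lem(fn):
    ci=camera_info('wrist'); im=save('wrist',fn); b=cv2.imread('pics/'+fn)
    hsv=cv2.cvtColor(b,cv2.COLOR_BGR2HSV); m=cv2.inRange(hsv,(22,120,70),(36,255,255))
    m=cv2.morphologyEx(m,cv2.MORPH_CLOSE,np.ones((7,7)))
    n,l,st,c=cv2.connectedComponentsWithStats(m); i=1+np.argmax(st[1:,4])
    cs,_=cv2.findContours((l==i).astype(np.uint8),0,2); C=max(cs,key=cv2.contourArea)
    P=np.array([onz(ci,*q[0],25)[:2] for q in C],np.float32)
    e=cv2.fitEllipse(P); print('cam',(-np.array(ci['camera_from_world'])[:3,:3].T@np.array(ci['camera_from_world'])[:3,3]).round(0),st[i],c[i].round(1),'ellipse@z25',e)
    mom=cv2.moments(P); print('centroid',mom['m10']/mom['m00'],mom['m01']/mom['m00'])
    return b
E
python3 - <<'E'
from w import *
p,y,s=now(); print(s['clock'],p,y,s['joints'].round(2)); lem('e1.png')
E
```

```text
9.4833 [617.73514077 -49.66848395 183.59400867] 0.7007860096171903 [-0.13  0.49  1.31 -0.01  1.37  0.74]
cam [684.   4. 361.] [ 219  133   46   62 1971] [240.6 164. ] ellipse@z25 ((614.3119506835938, -31.86188316345215), (46.561561584472656, 66.21163177490234), 126.70787811279297)
centroid 614.3066052327714 -31.46164544656945
```

View pics/e1.png

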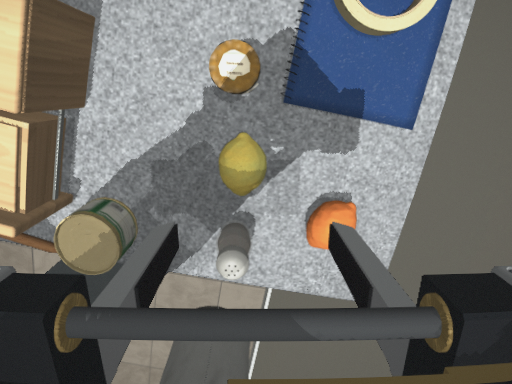

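The wrist picture shows the lemon at (241,164) between the spice jar (235,67) and the salt shaker (233,250). It lies along the tool's x, and the orange decoy is at (332,222). The lemon fits at (614,-32), yaw about 0.64.

```bash
python3 - <<'E'
from plan import *
plan(((615,-32,150),0.645,6),((615,-32,60),0.645,8),rnd=1)
E
```

```text
max 11.3 0.009
[1.6, -2.5, 5.6, 0.009, 1.5, -2.5, 5.6, 0.009, 1.5, -2.6, 5.6, 0.009, 1.5, -2.5, 5.6, 0.009, 1.5, -2.6, 5.5, 0.009, 1.4, -2.5, 5.6, 0.009, 0.0, -0.0, 11.3, 0.0, 0.0, -0.0, 11.2, 0.0]
[0.0, -0.0, 11.3, 0.0, 0.0, -0.0, 11.2, 0.0, 0.0, -0.0, 11.3, 0.0, 0.0, -0.0, 11.2, 0.0, 0.0, -0.0, 11.3, 0.0, 0.0, -0.0, 11.2, 0.0]
```

Call:
{"api": "drive_tool", "payload": {
  "motion": [1.5,-2.5,5,0.009,1.5,-2.5,5,0.009,1.5,-2.5,5,0.009,1.5,-2.5,5,0.009,1.5,-2.5,5,0.009,1.5,-2.5,5,0.009,0,0,10,0,0,0,10,0]
}}

```text
clock: 10.2
eef_pos: [612.2, -27.0, 130.4]
eef_rot: [-3.132, 0.029, 0.644]
wrist_force: [-0.9, -0.1, -0.1]
finger_gap: 94.0
```

Call:
{"api": "drive_tool", "payload": {
  "motion": [0,0,11,0,0,0,11,0,0,0,11,0,0,0,11,0,0,0,11,0,0,0,5,0,0,0,0,0]
}}

```text
clock: 10.78
eef_pos: [608.3, -28.2, 59.6]
eef_rot: [-3.129, 0.034, 0.643]
wrist_force: [-0.0, -0.3, -0.1]
finger_gap: 93.9
```

```bash
python3 - <<'E'
from w import *
p,y,s=now(); print(s['clock'],p,s['eef_rot'])
lem('e2.png'); p,y,s=now(); plan(((615,-32,8),0.645,8),rnd=1)
E
```

```text
10.7833 [608.29461306 -28.15888963  59.59396047] [-3.12867392  0.03351911  0.6434821 ]
cam [678.  22. 237.] [ 230  163   69   92 4586] [263.4 210. ] ellipse@z25 ((613.7882080078125, -31.89520835876465), (47.01386642456055, 68.34898376464844), 127.80664825439453)
centroid 613.9199626788856 -32.092657278693906
max 6.5 0.0
[0.4, 0.9, 6.5, -0.0, 0.3, 0.9, 6.5, -0.0, 0.4, 0.8, 6.5, -0.0, 0.4, 0.9, 6.5, -0.0, 0.4, 0.9, 6.5, -0.0, 0.3, 0.9, 6.5, -0.0, 0.4, 0.9, 6.5, -0.0, 0.4, 0.9, 6.5, -0.0]
```

Call:
{"api": "drive_tool", "payload": {
  "motion": [0.8,0.9,6.5,0,0.8,0.9,6.5,0,0.8,0.9,6.5,0,0.8,0.9,6.5,0,0.8,0.9,6.5,0,0.8,0.9,6.5,0,0.6,0.9,5,0,0,0,0,0]
}}

```text
clock: 11.5
eef_pos: [616.9, -30.7, 12.8]
eef_rot: [-3.131, 0.031, 0.643]
wrist_force: [-0.7, -0.0, -0.0]
finger_gap: 94.4
```

Call:
{"api": "drive_tool", "payload": {
  "motion": [0,0,0,0,0,0,0,0,0,0,0,0,0,0,0,0,0,0,0,0,0,0,0,0,0,0,0,0,0,0,0,0],
  "jaw": 1,
  "grip_force": 15
}}

```text
clock: 12.17
eef_pos: [617.5, -30.8, 13.8]
eef_rot: [-3.132, 0.03, 0.643]
wrist_force: [0.3, -0.1, -0.0]
finger_gap: 51.0
```

Call:
{"api": "drive_tool", "payload": {
  "motion": [0,0,-5,0,0,0,-10,0,0,0,-15,0,0,0,-20,0,0,0,-25,0,0,0,-25,0,0,0,-25,0,0,0,-25,0]
}}

```text
clock: 12.83
eef_pos: [619.5, -28.9, 169.5]
eef_rot: [-3.126, 0.036, 0.644]
wrist_force: [0.8, 0.0, -1.0]
finger_gap: 50.9
```

```bash
python3 - <<'E'
from w import *
p,y,s=now(); print(s['clock'],p,s['eef_rot'],s['finger_gap'])
T=W(KX,(-111,62,0))[:2]
plan(((*T,200),0.444,24),rnd=0)
E
```

```text
12.8333 [619.50785996 -28.91150587 169.50498879] [-3.12624461  0.03606587  0.64359128] 50.89231623589052
max 17.0 0.008
[1.0, -16.0, -1.0, 0.008, 1.0, -16.0, -2.0, 0.008, 1.0, -17.0, -1.0, 0.008, 0.0, -16.0, -1.0, 0.008, 1.0, -16.0, -1.0, 0.008, 0.0, -16.0, -2.0, 0.008, 1.0, -17.0, -1.0, 0.008, -0.0, -16.0, -1.0, 0.008]
[-0.0, -16.0, -1.0, 0.008, -0.0, -17.0, -2.0, 0.008, -1.0, -16.0, -1.0, 0.008, 0.0, -16.0, -1.0, 0.008, -0.0, -16.0, -2.0, 0.008, -1.0, -17.0, -1.0, 0.008, -1.0, -16.0, -1.0, 0.008, -1.0, -16.0, -1.0, 0.008]
[-1.0, -16.0, -2.0, 0.008, -1.0, -17.0, -1.0, 0.008, -1.0, -16.0, -1.0, 0.008, -2.0, -16.0, -1.0, 0.008, -1.0, -16.0, -2.0, 0.008, -2.0, -16.0, -1.0, 0.008, -2.0, -17.0, -1.0, 0.008, -1.0, -16.0, -1.0, 0.008]
```

Call:
{"api": "drive_tool", "payload": {
  "motion": [1,-16,-3,0.008,1,-16,-3,0.008,1,-17,-2,0.008,0,-16,-2,0.008,1,-16,-2,0.008,0,-16,-2,0.008,1,-17,-1,0.008,0,-16,-1,0.008]
}}

```text
clock: 13.5
eef_pos: [549.1, 82.3, 202.9]
eef_rot: [-3.139, 0.022, 0.573]
wrist_force: [1.3, -0.4, -1.2]
finger_gap: 51.1
```

Call:
{"api": "drive_tool", "payload": {
  "motion": [0,-16,-1,0.008,0,-17,-2,0.008,-1,-16,-1,0.008,0,-16,-1,0.008,0,-16,-2,0.008,-1,-17,-1,0.008,-1,-16,-1,0.008,-1,-16,-1,0.008]
}}

```text
clock: 14.17
eef_pos: [473.9, 196.9, 222.1]
eef_rot: [3.141, 0.015, 0.505]
wrist_force: [0.8, 0.2, 0.1]
finger_gap: 51.3
```

Call:
{"api": "drive_tool", "payload": {
  "motion": [-1,-16,-1,0.008,-1,-17,-1,0.008,-1,-16,-1,0.008,-2,-16,-1,0.008,-1,-16,-1,0.008,-2,-16,-1,0.008]
}}

```text
clock: 14.67
eef_pos: [418.0, 282.8, 234.7]
eef_rot: [3.14, 0.009, 0.455]
wrist_force: [-0.5, 0.1, 0.1]
finger_gap: 50.9
```

```bash
python3 - <<'E'
from w import *
p,y,s=now(); print(s['clock'],p,s['eef_rot'],s['finger_gap'],np.round(inK(p),1))
save('wrist','f1.png')
p,y,s=now(); plan((W(KX,(-108,62,150)),0.444,6),rnd=1)
E
```

```text
14.6667 [418.01846485 282.81969372 234.6891041 ] [3.13984022 0.00911359 0.45489067] 50.93976397411366 [-106.7   43.2  234.7]
max 14.2 0.002
[-0.1, -2.8, 14.2, 0.002, -0.2, -2.7, 14.2, 0.002, -0.1, -2.8, 14.1, 0.002, -0.1, -2.8, 14.2, 0.002, -0.2, -2.8, 14.2, 0.002, -0.2, -2.7, 14.2, 0.002]
```

View pics/f1.png

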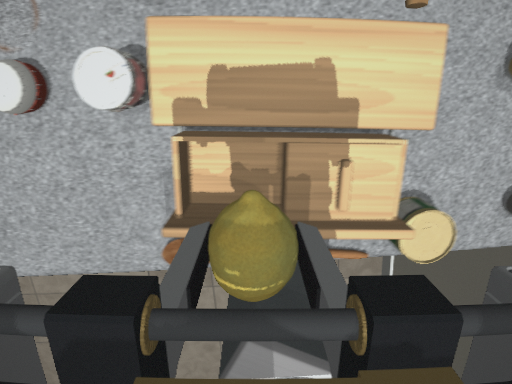

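Held lemon in view; the left bay is free (image x 188-282, y 142-215) and the cover is right (rib at (346,185)). I check the predicted bay corners numerically.

```bash
python3 - <<'E'
from w import *
ci=camera_info('wrist')
for q in((-67,121,80),(-67,3,80),(-49,138,110),(-49,-138,110),(49,138,110),(49,-138,110),(-167,137,108),(-167,-137,108)): print(q,proj(ci,W(KX,q)).round(0))
for u,v,z in((150,125,110),(434,129,110),(148,17,110),(445,25,110)): print(u,v,np.round(inK(onz(ci,u,v,z)),1))
plan((W(KX,(-108,62,150)),0.444,6),(W(KX,(-108,62,55)),0.444,8))
E
```

```text
(-67, 121, 80) [183. 139.]
(-67, 3, 80) [293. 141.]
(-49, 138, 110) [158. 124.]
(-49, -138, 110) [440. 129.]
(49, 138, 110) [151.  13.]
(49, -138, 110) [456.  21.]
(-167, 137, 108) [167. 236.]
(-167, -137, 108) [420. 238.]
150 125 [-49.6 145.6 110. ]
434 129 [ -49.3 -131.3  110. ]
148 17 [ 46.  141.2 110. ]
445 25 [  45.3 -128.   110. ]
max 14.2 0.002
[-0.1, -2.8, 14.2, 0.002, -0.2, -2.7, 14.2, 0.002, -0.1, -2.8, 14.1, 0.002, -0.1, -2.8, 14.2, 0.002, -0.2, -2.8, 14.2, 0.002, -0.2, -2.7, 14.2, 0.002, 0.0, -0.0, 11.9, -0.0, 0.0, -0.0, 11.8, -0.0]
[0.0, -0.0, 11.9, -0.0, 0.0, -0.0, 11.9, -0.0, 0.0, -0.0, 11.9, -0.0, 0.0, -0.0, 11.8, -0.0, 0.0, -0.0, 11.9, -0.0, 0.0, -0.0, 11.9, -0.0]
```

Call:
{"api": "drive_tool", "payload": {
  "motion": [0,-3.2,14,0,0,-3.2,14,0,0,-3.2,14,0,0,-3.2,14,0,0,-3.2,14,0,0,-3,14,0,0,0,0,0,0,0,0,0]
}}

```text
clock: 15.38
eef_pos: [408.1, 302.4, 155.4]
eef_rot: [3.141, -0.0, 0.46]
wrist_force: [-0.1, 0.0, -0.8]
finger_gap: 50.9
```

```bash
python3 - <<'E'
from w import *
p,y,s=now(); print(s['clock'],p,s['eef_rot'],s['finger_gap'],np.round(inK(p),1))
ci=camera_info('wrist');save('wrist','f2.png')
for q in((-49,138,110),(-49,-138,110),(49,138,110),(49,-138,110),(-67,121,80),(-67,3,80)): print(q,proj(ci,W(KX,q)).round(0))
plan((W(KX,(-108,64,50)),0.444,10))
E
```

```text
15.3833 [408.11485063 302.40150415 155.40762991] [ 3.14107624e+00 -4.10783969e-04  4.59675344e-01] 50.91502528048402 [-107.3   65.1  155.4]
(-49, 138, 110) [153. 133.]
(-49, -138, 110) [523. 141.]
(49, 138, 110) [145. -18.]
(49, -138, 110) [548.   2.]
(-67, 121, 80) [186. 152.]
(-67, 3, 80) [330. 154.]
max 10.6 0.002
[-0.1, 0.1, 10.5, 0.002, -0.1, 0.1, 10.6, 0.002, -0.0, 0.1, 10.5, 0.002, -0.1, 0.1, 10.6, 0.002, -0.1, 0.1, 10.5, 0.002, -0.0, 0.1, 10.6, 0.002, -0.1, 0.1, 10.5, 0.002, -0.1, 0.2, 10.6, 0.002]
[-0.1, 0.1, 10.5, 0.002, -0.0, 0.1, 10.6, 0.002]
```

View pics/f2.png

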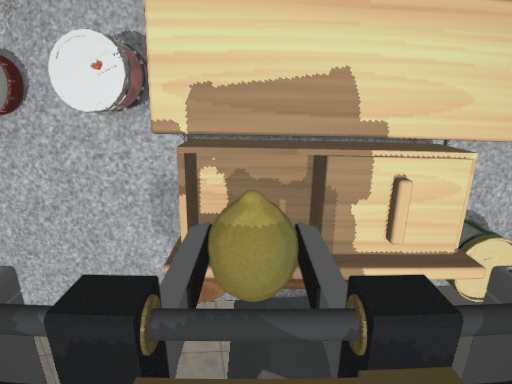

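Still picture, agrees with the fit: cabinet corner at (151,132) against the predicted (153,133), with the bay centred under the lemon. I descend.

Call:
{"api": "drive_tool", "payload": {
  "motion": [0,0,12,0.002,0,0,12,0.002,0,0,12,0.002,0,0,12,0.002,0,0,12,0.002,0,0,12,0.002,0,0,12,0.002,0,0,8,0]
}}

```text
clock: 16.1
eef_pos: [412.9, 303.1, 67.1]
eef_rot: [-3.141, -0.013, 0.444]
wrist_force: [-0.5, -0.5, -1.2]
finger_gap: 51.1
```

Call:
{"api": "drive_tool", "payload": {
  "motion": [0,0,5,0,0,0,5,0,0,0,3,0,0,0,0,0]
}}

```text
clock: 16.43
eef_pos: [413.5, 302.9, 52.9]
eef_rot: [-3.141, -0.013, 0.443]
wrist_force: [-0.4, 0.5, -1.6]
finger_gap: 50.6
```

Call:
{"api": "drive_tool", "payload": {
  "motion": [-2,0,3,0,-2,0,3,0,-1.5,0,3,0,0,0,2,0,0,0,0,0]
}}

```text
clock: 16.85
eef_pos: [408.6, 300.8, 42.1]
eef_rot: [-3.141, -0.015, 0.444]
wrist_force: [0.0, -0.5, -1.0]
finger_gap: 51.1
```

Call:
{"api": "drive_tool", "payload": {
  "motion": [0,0,0,0,0,0,0,0,0,0,0,0],
  "jaw": 0.3
}}

```text
clock: 17.1
eef_pos: [408.8, 300.9, 42.4]
eef_rot: [-3.14, -0.016, 0.444]
wrist_force: [-0.9, -0.6, -1.3]
finger_gap: 65.0
```

Call:
{"api": "drive_tool", "payload": {
  "motion": [0,0,0,0,0,0,0,0,0,0,0,0,0,0,-5,0,0,0,-15,0,0,0,-20,0,0,0,-20,0,0,0,-20,0]
}}

```text
clock: 17.77
eef_pos: [406.1, 299.2, 122.9]
eef_rot: [-3.141, -0.009, 0.444]
wrist_force: [0.0, -0.2, 0.2]
finger_gap: 65.6
```

Call:
{"api": "drive_tool", "payload": {
  "motion": [-2,0,-15,0,-2,0,-15,0,0,0,0,0],
  "jaw": 1
}}

```text
clock: 18.02
eef_pos: [403.2, 298.0, 159.5]
eef_rot: [-3.141, -0.015, 0.443]
wrist_force: [0.2, -1.1, -0.7]
finger_gap: 49.5
```

```bash
python3 - <<'E'
from w import *
p,y,s=now(); print(s['clock'],p,s['eef_rot'],s['finger_gap'],np.round(inK(p),1))
ci=camera_info('wrist');save('wrist','f3.png'); T=camera('top');S=camera('scene')
o=np.hstack([cv2.imread('pics/f3.png')[60:384], cv2.resize(T[140:220,160:290,::-1],(520,324))])[:, :1032]
cv2.imwrite('pics/f3c.png',cv2.resize(o,None,fx=.77,fy=.77))
for q in((-155,121,80),(-155,3,80),(-67,121,80),(-67,3,80),(-111,62,48)): print(q,proj(ci,W(KX,q)).round(0))
E
```

```text
18.0167 [403.21135681 297.99145561 159.5202233 ] [-3.14055603 -0.01549641  0.44349984] 49.47779388554399 [-113.6   63.2  159.5]
(-155, 121, 80) [190. 243.]
(-155, 3, 80) [320. 243.]
(-67, 121, 80) [184. 146.]
(-67, 3, 80) [326. 146.]
(-111, 62, 48) [255. 187.]
```

View pics/f3c.png

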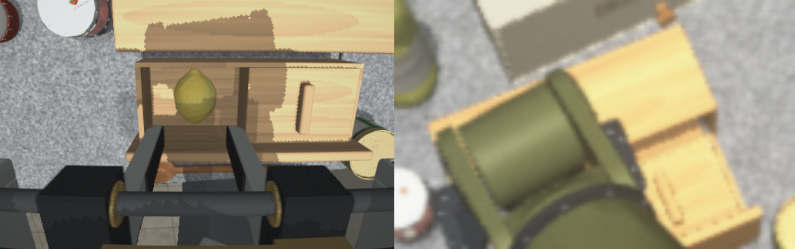

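The lemon lies at the bay's centre: seen at (254,185), bay centre predicted at (255,187). Next I push the cover left from the right side of its rib.

Call:
{"api": "drive_tool", "payload": {
  "motion": [0,19,0,0,0,20,0,0,0,20,0,0,0,20,0,0,0,20,0,0,0,20,0,0,0,20,0,0,0,15,0,0]
}}

```text
clock: 18.83
eef_pos: [466.7, 153.2, 145.5]
eef_rot: [-3.14, 0.005, 0.448]
wrist_force: [-0.1, -0.5, 0.6]
finger_gap: 0.8
```

Call:
{"api": "drive_tool", "payload": {
  "motion": [0,0,0,0,0,0,0,0]
}}

```text
clock: 19.0
eef_pos: [466.8, 150.8, 143.1]
eef_rot: [-3.139, 0.009, 0.445]
wrist_force: [-0.2, -0.3, -0.4]
finger_gap: 0.4
```

```bash
python3 - <<'E'
from w import *
p,y,s=now(); print(s['clock'],s['eef_rot'],s['finger_gap'],np.round(inK(p),1))
plan((W(KX,(-112,-94,92)),0.444,8))
E
```

```text
19.0 [-3.13898514  0.00886751  0.4449514 ] 0.40008235581985785 [-119.4  -97.   143.1]
max 6.4 0.0
[0.9, -0.4, 6.4, 0.0, 1.0, -0.4, 6.4, 0.0, 0.9, -0.3, 6.4, 0.0, 0.9, -0.4, 6.3, 0.0, 0.9, -0.4, 6.4, 0.0, 1.0, -0.4, 6.4, 0.0, 0.9, -0.3, 6.4, 0.0, 0.9, -0.4, 6.4, 0.0]
```

Call:
{"api": "drive_tool", "payload": {
  "motion": [1,-0.4,7,0,1,-0.4,7,0,1,-0.4,7,0,1,-0.4,7,0,1,-0.4,7,0,1,-0.4,6,0,1,0,4,0,0,0,2,0]
}}

```text
clock: 19.67
eef_pos: [469.6, 159.4, 88.5]
eef_rot: [-3.138, 0.013, 0.449]
wrist_force: [0.3, -0.8, 0.4]
finger_gap: 0.4
```

Call:
{"api": "drive_tool", "payload": {
  "motion": [0,0,0,0,0,-5,0,0]
}}

```text
clock: 19.83
eef_pos: [467.4, 163.7, 87.9]
eef_rot: [-3.138, 0.014, 0.448]
wrist_force: [-0.1, 0.2, 0.4]
finger_gap: 0.4
```

Call:
{"api": "drive_tool", "payload": {
  "motion": [0,-11,0,0,0,-11,0,0,0,-11,0,0,0,-11,0,0,0,-11,0,0,0,-11,0,0,0,-11,0,0,0,-11,0,0]
}}

```text
clock: 20.5
eef_pos: [425.3, 251.7, 90.0]
eef_rot: [-3.138, 0.01, 0.449]
wrist_force: [-0.2, -0.5, 0.9]
finger_gap: 0.4
```

```bash
python3 - <<'E'
from w import *
p,y,s=now(); print(s['clock'],s['eef_rot'],s['finger_gap'],np.round(inK(p),1))
plan((W(KX,(-112,40,89)),0.444,6))
E
```

```text
20.5 [-3.13849952  0.01041285  0.44858345] 0.3624003797002925 [-113.6   11.9   90. ]
max 4.7 0.001
[0.3, -4.7, 0.2, 0.001, 0.3, -4.7, 0.1, 0.001, 0.2, -4.6, 0.2, 0.001, 0.3, -4.7, 0.1, 0.001, 0.3, -4.7, 0.2, 0.001, 0.2, -4.7, 0.2, 0.001]
```

Call:
{"api": "drive_tool", "payload": {
  "motion": [0.3,-5,0.3,0,0.3,-5,0.3,0,0.3,-5,0.3,0,0.3,-5,0.3,0,0,-4,0.2,0,0,-3,0,0]
}}

```text
clock: 21.0
eef_pos: [412.0, 281.4, 89.2]
eef_rot: [-3.138, 0.01, 0.452]
wrist_force: [-0.5, -1.1, -0.0]
finger_gap: 0.6
```

Call:
{"api": "drive_tool", "payload": {
  "motion": [0,-3,0,0,0,-3,0,0]
}}

```text
clock: 21.17
eef_pos: [410.9, 283.9, 89.2]
eef_rot: [3.137, 0.01, 0.452]
wrist_force: [15.7, -36.2, 5.5]
finger_gap: 0.5
```

```bash
python3 - <<'E'
from w import *
p,y,s=now(); print(s['clock'],s['wrist_force'],np.round(inK(p),1))
E
```

```text
21.1667 [ 15.66310792 -36.17947932   5.51592101] [-112.7   47.2   89.2]
```

Force rose at the left stop, with total travel consistent with 124 mm. I back off, go in front of the drawer, and check with one picture.

Call:
{"api": "drive_tool", "payload": {
  "motion": [0,4,0,0,0,4,-3,0,0,0,-15,0,0,0,-15,0,0,0,-15,0,0,0,-15,0,-5,5,0,0,-15,5,0,0]
}}

```text
clock: 21.83
eef_pos: [402.2, 258.2, 154.8]
eef_rot: [3.138, 0.011, 0.45]
wrist_force: [0.7, -0.3, 0.7]
finger_gap: 0.3
```

Call:
{"api": "drive_tool", "payload": {
  "motion": [-15,5,0,0,-15,5,0,0,-15,5,0,0,-15,5,0,0,-15,5,0,0,-5,3,0,0,0,0,0,0,0,0,0,0]
}}

```text
clock: 22.5
eef_pos: [336.2, 191.9, 151.4]
eef_rot: [3.14, 0.014, 0.448]
wrist_force: [-0.1, -0.3, -1.0]
finger_gap: 0.5
```

```bash
python3 - <<'E'
from w import *
p,y,s=now(); print(s['clock'],s['eef_rot'],s['finger_gap'],np.round(inK(p),1))
ci=camera_info('wrist');save('wrist','g1.png')
for q in((-111,62,99),(-49,138,110),(-49,-138,110)): print(q,proj(ci,W(KX,q)).round(0))
plan((W(KX,(-210,0,150)),0.444,3),(W(KX,(-210,0,75)),0.444,8))
E
```

```text
22.5 [3.13976981 0.01379796 0.44774929] 0.5346298143013247 [-219.7   -3.7  151.4]
(-111, 62, 99) [160.  59.]
(-49, 138, 110) [ 34. -40.]
(-49, -138, 110) [464. -39.]
max 9.4 0.001
[3.2, -1.2, 0.5, 0.001, 3.2, -1.2, 0.4, 0.001, 3.2, -1.2, 0.5, 0.001, -0.0, -0.0, 9.4, 0.0, -0.0, -0.0, 9.3, 0.0, -0.0, -0.0, 9.4, 0.0, -0.0, -0.0, 9.4, 0.0, -0.0, -0.0, 9.3, 0.0]
[-0.0, -0.0, 9.4, 0.0, -0.0, -0.0, 9.4, 0.0, -0.0, -0.0, 9.4, 0.0]
```

View pics/g1.png

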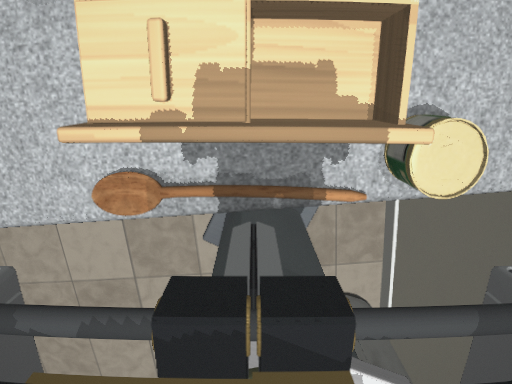

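The cover is fully left: rib at (159,60), predicted (160,59) for the left stop; the right bay is free and the lemon is hidden. I press the drawer in.

Call:
{"api": "drive_tool", "payload": {
  "motion": [1,-1,10,0,1,-1,10,0,1,-1,10,0,1,0,10,0,1,0,10,0,1,0,10,0,1,0,10,0,0,0,5,0]
}}

```text
clock: 23.22
eef_pos: [345.2, 201.2, 72.7]
eef_rot: [3.14, 0.011, 0.449]
wrist_force: [-0.1, 0.1, -0.7]
finger_gap: 0.6
```

Call:
{"api": "drive_tool", "payload": {
  "motion": [8,0,0,0,8,0,0,0,8,0,0,0,10,0,0,0,10,0,0,0,12,0,0,0,12,0,0,0,12,0,0,0]
}}

```text
clock: 23.88
eef_pos: [422.3, 238.4, 71.8]
eef_rot: [3.14, 0.018, 0.449]
wrist_force: [-4.4, -2.7, 3.3]
finger_gap: 0.3
```

```bash
python3 - <<'E'
from w import *
p,y,s=now(); print(s['clock'],s['eef_rot'],s['wrist_force'],np.round(inK(p),1))
plan((W(KX,(-85,0,74)),0.444,8))
E
```

```text
23.8833 [3.13979615 0.01767572 0.44933757] [-4.37155012 -2.72331049  3.34669397] [-121.9    1.2   71.8]
max 4.7 0.001
[4.6, 0.2, -0.3, 0.001, 4.6, 0.2, -0.3, 0.001, 4.6, 0.1, -0.2, 0.001, 4.7, 0.2, -0.3, 0.001, 4.6, 0.1, -0.3, 0.001, 4.6, 0.2, -0.3, 0.001, 4.6, 0.1, -0.3, 0.001, 4.6, 0.2, -0.2, 0.001]
```

Call:
{"api": "drive_tool", "payload": {
  "motion": [5,0,0,0,5,0,0,0,5,0,0,0,5,0,0,0,5,0,0,0,5,0,0,0,5,0,0,0,4,0,0,0]
}}

```text
clock: 24.55
eef_pos: [460.3, 256.4, 71.8]
eef_rot: [3.139, 0.023, 0.449]
wrist_force: [-5.3, -2.9, 2.0]
finger_gap: 0.8
```

Call:
{"api": "drive_tool", "payload": {
  "motion": [3,0,0,0,3,0,0,0,3,0,0,0,3,0,0,0,3,0,0,0]
}}

```text
clock: 24.97
eef_pos: [465.9, 259.0, 72.0]
eef_rot: [3.138, 0.051, 0.45]
wrist_force: [-31.9, -17.2, 23.3]
finger_gap: 0.5
```

At the stop (same x as the first press, about 36 N). I release and watch.

Call:
{"api": "drive_tool", "payload": {
  "motion": [-8,0,0,0,-20,0,0,0,-25,0,0,0,-25,0,0,0,-25,0,0,0,-25,0,0,0,-15,0,-15,0,0,0,-20,0]
}}

```text
clock: 25.63
eef_pos: [333.7, 195.7, 113.8]
eef_rot: [3.139, 0.052, 0.45]
wrist_force: [0.9, -1.0, 0.4]
finger_gap: 0.4
```

Call:
{"api": "drive_tool", "payload": {
  "motion": [0,0,-20,0,0,0,-20,0,0,0,-15,0,0,0,0,0,0,0,0,0,0,0,0,0,0,0,0,0,0,0,0,0]
}}

```text
clock: 26.3
eef_pos: [338.0, 198.3, 174.4]
eef_rot: [3.139, 0.041, 0.45]
wrist_force: [0.0, 0.3, 0.4]
finger_gap: 0.8
```

```bash
python3 - <<'E'
from w import *
p,y,s=now(); print(s['clock'],s['wrist_force'].round(1),np.round(inK(p),1))
W1=camera('wrist')[:,:,::-1];S=camera('scene')[110:290,150:380,::-1]
cv2.imwrite('pics/i1.png',np.hstack([cv2.resize(W1,(400,300)),cv2.resize(S,(383,300),interpolation=cv2.INTER_CUBIC)]))
E
```

```text
26.3 [0.  0.3 0.4] [-215.3    1.3  174.4]
```

View pics/i1.png

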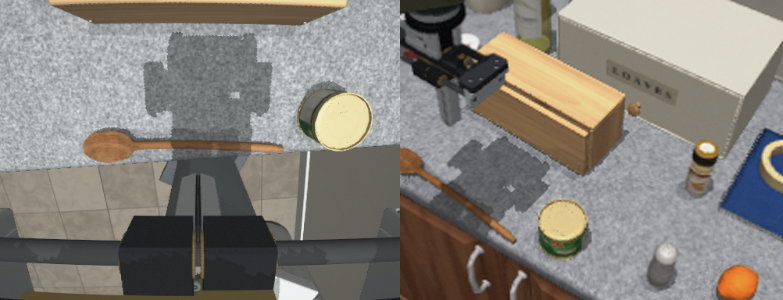

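The picture shows the drawer shut 1.3 s after release, the tin, shaker and spice jar standing, and the gripper clear. I hand it in.

```bash
python3 -c "
from cell import *
print(sign_off())"
```

```text
the job is handed in; nothing more can be done
None
```

I put the lemon in the left bay, slid the cover fully left over it, and pressed the drawer shut. I handed the job in at about 26 s of the 72 s allowed. `sign_off` reports no verdict, so what follows is from my own checks.

- **Opening:** The first press sprang the drawer out. The cover was about 27 mm off its right stop, so I pushed it fully right to free the bay.
- **Lemon:** I gripped the yellow lemon, not the orange look-alike, and set it down. In the wrist picture it lay within about 2 px of the bay's predicted centre.
- **Cover:** I pushed it left until it met its stop. The rib showed at (159,60) against (160,59) predicted for fully left.
- **Shutting:** I pressed to the same stop position as the first press, at about 36 N. The drawer still looked shut in the picture 1.3 s after release.
- **Bystanders:** The tin, salt shaker and spice jar stood in place in the last pictures and the gripper was clear. The jam jar was hidden by the arm in that last picture; it was last seen standing just after I set the lemon down, and I did not go near it.

**Disagreements:** One wrist picture seemed to put the keeper about 6 mm off my fit. A picture taken with the arm at rest agreed to about 2 px, so I put the difference down to the arm still settling. The fingertips also once bore down on the cover with 57 N. That was above the 40 N limit for the arm and gripper body but under the 120 N wrist limit, and it was the fingers that touched.

I viewed 10 pictures, and 1 more than that counting the last check.

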